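# Scan the L-shaped weld on a bearing bracket with a hand probe

### The job

Take the pencil-shaped inspection probe with the round finger guard out of its holder block and scan the L-shaped weld seam on the bracket that carries the bearing pedestal: holding the probe upright, guide its tip slowly (about 3 cm per second) along the seam, from the free end of the long leg, round the corner, to the free end of the short leg, keeping the tip on the line of the seam and just above it (less than a centimetre) without pressing on the bracket. Then stand the probe back in its holder, fully down on its guard, and let go; do not disturb the loose bearing ring lying on the bench.

Things in the scene. Friction and masses are not known exactly. Their poses are not given: they have to be found in the camera images.
- probe: Loose round inspection probe, 150 mm long, 84-168 g, upright in its holder. Origin = its lower tip, z up along it. From the tip up: steel shank (6 mm wide tip, 14 mm wide at 20 to 60 mm), round grey guard disc 56 mm wide at 60 to 66 mm, grey handle 24 mm wide with dark bands from 66 to 150 mm; grip it about 110 mm above the tip.
- stand: Fixed black block, a 70 mm cube, with a round vertical hole 33 mm wide through its middle. Origin = centre of its underside on the bench, z up. The probe hangs in it, guard flat on the block's top, tip 10 mm above the bench. The smaller black block with a red T-handle key is not part of the job.
- bracket: Fixed steel bracket: base 120 (x) by 180 (y) by 12 mm, on it a thinner plate and a bearing pedestal 51 mm high. Origin = centre of its underside, z up. Seam: dark rippled bead 11 mm wide, crown 19 mm above the bench; in x, y (mm): long leg from free end (35, -55) to corner (35, 55), short leg on to free end (-25, 55). The bracket with two upright ears and a straight bead is another part.
- bearing: Loose steel bearing ring lying flat on the bench, 62 mm outside and 30 mm inside diameter, 18 mm high, 250 g. Origin = centre of its underside. A bystander: leave it where it lies.
Things that resemble listed ones, but are neither listed nor needed, are in the scene too. Leave any orange or white look-alike of the stand alone.

How it is judged:
By the outcome, as a careful person would: the job done as asked, in the order asked, and still so for the second after the job is handed in, with the robot touching nothing.
It also fails if it takes over 64 s, if anything falls off the work surface, if the arm or the gripper's body presses on something with over 40 N, if the wrist force passes 120 N, or if a joint passes its speed limit or range.

### The arm

A 7-joint arm with a two-finger parallel gripper is mounted at the origin on the work surface. World frame = base frame: x ahead of the robot, y to its left, z up, the work surface at z = 0. Lengths are in m, angles in rad, forces in N, time in s.
With the tool pointing down it reaches from about 0.4 to 0.85 m from the base axis. Payload 4.4 kg.
Tool frame: the origin (TCP) lies on the centre line of the jaws, within the pads' length; the fingertips stand 19 mm ahead of it and the grasp point (between the pads) is the TCP; z points along the fingers, x is the direction in which the jaws open and shut, and the axes are right-handed (so a half turn about z gives the same grasp; the last joint's range is limited). The gripper opens to 94 mm and grips with 3 to 60 N. Pads are 16 mm wide; open, the fingers measure 119 mm over their backs; the gripper's body (75 mm by 177 mm) begins 78 mm behind the grasp point.
Start: joints at [-1.194, 0.628, 0.038, 1.517, -0.027, 0.996, -0.02], TCP at [0.278, 0.587, 0.224] pointing down, gripper open.
Joint ranges: [-3.06, 3.06], [-0.37, 2.12], [-1.25, 1.32], [0.18, 2.47], [-1.1, 4.24], [0.23, 1.98], [-2.94, 2.94]. Speed limits (rad/s): [2.57, 2.57, 3.14, 3.14, 3.14, 3.14, 3.14].

### API

Orientations are given as a rotation vector (axis times angle).
In Python, from cell import readout, cams, ctrl gives the robot as it stands.
- The arm moves only by the shell command python3 -m pendant 'ROWS' [FORCE]. ROWS is JSON, a list of rows, each an object with "xyz": the shift along the tool's x, y, z scaled (see below), a list of three; "spin": the turn about the tool's z scaled (see below); "claw": the closure in counts, from 0 (fully open) to 255 (shut). In form: [{"xyz": [tx, ty, tz], "spin": spin, "claw": claw}, ...]. A call has 1 to 12 rows; each row shifts and turns the commanded pose from where the row before left it, along the tool's axes as they then stand; what a row does not reach is not made up. The controller multiplies each number of a shift by 30 mm and each number of a turn by 0.12 rad. A row lasts 1/10 s, in which the tool goes at most 50 mm and 8.59 degrees, less where a joint would pass 70% of its speed; a pose out of reach is approached as far as the arm can. A call with a number of a shift or a turn outside -1 to 1 is refused whole. A call with a gripper value outside its range is refused whole. The fingers move at their own pace and stop on an object; FORCE is the grip in N (left out, the last holds). Time passes only in rows, so rows that do not move let the fingers close. It gives the time, the measured TCP pose, the force and the opening at its end, in the units of the state.
- readout.observe(): the state, without advancing time (a new reading comes with each control period).
- cams.read_camera(name): name is "side" or "top" or "wrist"; returns the picture (400x640x3 uint8, red, green, blue); there is no depth.
- cams.camera_model(name): a dict with "camera_matrix" (3x3 intrinsics, pixels), "extrinsics" (4x4, takes a point from world to camera coordinates); the wrist camera has in their place "mount" (4x4, takes a point from camera to tool coordinates, whose origin is the TCP and whose axes are the tool frame's). Camera axes: x right, y down, z forward; pixel columns grow to the right and rows downward; lengths in m; the calibration is good to about 2 mm. A picture is of the moment at which its call begins: read the wrist's pose just before it. camera_model takes no time and is no camera call.
- ctrl.job_done(): hands the job in, once; it reports no verdict.
The state is a dict: "time": time; "joints": joint angles; "joint_vel": joint speeds; "joint_efforts": joint torques, N m; "ee_pos": TCP position; "tool_rot": TCP orientation; "contact_force": force on the tool from outside, world axes, zero at the start; "ft_torque": the same for the moment, N m; "finger_gap": finger opening in m.
Only numpy, scipy, OpenCV 4.12 (cv2) and the standard library are available. Lean on these libraries where they do the work, as an engineer would, in place of code of your own. Each camera call takes 0.05 s, during which the arm holds its last target. There are 200 camera calls.

## Working session

There is one attempt and no reset: what is moved stays moved. The work goes in short steps, Python scripts to look and compute and a shell command to move; the robot and the scene stay as the last step left them, time stands still between calls to the robot, and variables do not carry over. Pictures are saved under pics/ and viewed, about 8 in all and at most 12, crops included, and the job is handed in when it is done.

```bash
mkdir -p pics; ls; python3 - <<'E'
from cell import readout,cams
import cv2,numpy as np
s=readout.observe();print(s)
for n in("side","top"):
    cv2.imwrite(f"pics/{n}0.png",cams.read_camera(n)[...,::-1]);m=cams.camera_model(n);print(n,m)
print(cams.camera_model("wrist"))
E
```

```text
pics
{'time': 0.0, 'joints': array([-1.19381489,  0.62931245,  0.03845158,  1.51833647, -0.02699618,
        0.99626542, -0.01997519]), 'joint_vel': array([ 0.00252352,  0.00158472, -0.00016362,  0.00157684,  0.00128379,
       -0.00195577,  0.00041987]), 'joint_efforts': array([ 3.88006129e-05, -5.49727106e+01,  1.14372499e+00, -1.86637402e+01,
       -5.21198683e-02,  2.37930956e-02,  1.70874332e-04]), 'ee_pos': array([0.27821513, 0.58677962, 0.22358616]), 'tool_rot': array([ 2.65416809e+00,  1.67892092e+00, -2.36781370e-03]), 'contact_force': array([-0.94145402, -0.03804867,  1.24035207]), 'ft_torque': array([-0.00630543, -0.02571613, -0.0096259 ]), 'finger_gap': 0.09395986106399658}
side {'camera_matrix': array([[491.50116672,   0.        , 314.51341807],
       [  0.        , 491.50116672, 208.45464481],
       [  0.        ,   0.        ,   1.        ]]), 'extrinsics': array([[ 8.50249068e-01, -5.26379970e-01, -8.05428339e-04,
        -5.03433823e-01],
       [-4.10027385e-01, -6.61346441e-01, -6.28091099e-01,
         2.68774580e-01],
       [ 3.30081907e-01,  5.34364120e-01, 
[... 390 characters left out ...]
-0.996489  , -0.00437527, -0.08360944,  0.59588778],
       [ 0.08352489,  0.01685228, -0.99636318,  0.98642396],
       [ 0.        ,  0.        ,  0.        ,  1.        ]])}
{'camera_matrix': array([[332.23003485,   0.        , 318.37003296],
       [  0.        , 332.23003485, 203.71148614],
       [  0.        ,   0.        ,   1.        ]]), 'mount': array([[ 9.99999743e-01, -2.18028595e-04, -6.82434423e-04,
         6.44510741e-04],
       [ 3.89394520e-04,  9.64987493e-01,  2.62295608e-01,
        -7.47063895e-02],
       [ 6.01352740e-04, -2.62295807e-01,  9.64987331e-01,
        -1.59931005e-01],
       [ 0.00000000e+00,  0.00000000e+00,  0.00000000e+00,
         1.00000000e+00]])}
```

View pics/top0.png

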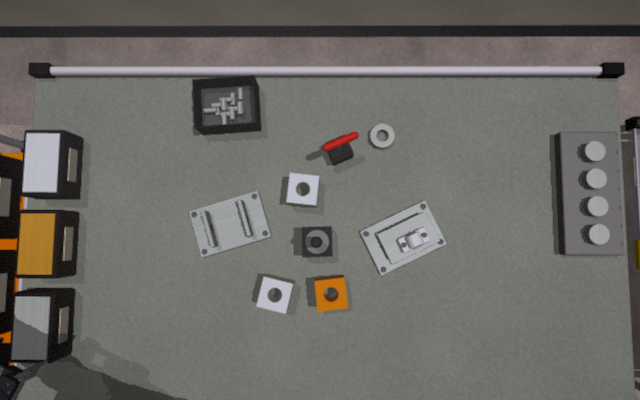

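View pics/side0.png

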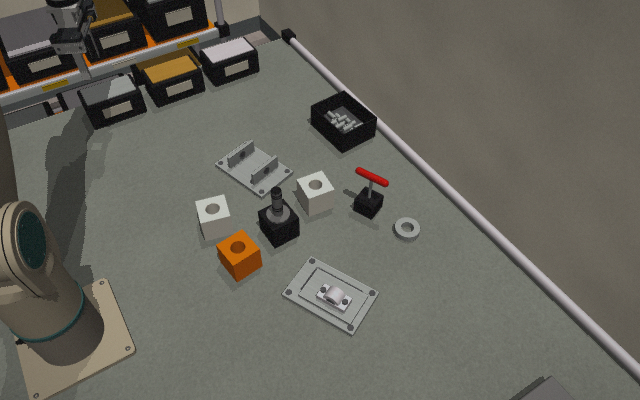

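The top view shows the probe in the black stand at about (317,241), the bracket with the pedestal around (402,237), and the bearing ring at (382,136). The orange and white look-alikes stand close to the stand.

```bash
python3 - <<'E'
import cv2,numpy as np
t=cv2.imread("pics/top0.png");s=cv2.imread("pics/side0.png")
a=cv2.resize(t[195:280,355:450],None,fx=4.2,fy=4.2,interpolation=cv2.INTER_CUBIC)
b=cv2.resize(s[250:340,275:385],None,fx=3.6,fy=3.6,interpolation=cv2.INTER_CUBIC)
c=cv2.resize(t[215:265,290:345],None,fx=4.2,fy=4.2,interpolation=cv2.INTER_CUBIC)
d=cv2.resize(s[180:250,250:305],None,fx=3.2,fy=3.2,interpolation=cv2.INTER_CUBIC)
o=np.zeros((600,800,3),np.uint8)
for im,x,y in((a,0,0),(b,402,0),(c,0,360),(d,402,330)):o[y:y+im.shape[0],x:x+im.shape[1]]=im
cv2.imwrite("pics/crop.png",o)
E
```

```text
(no output)
```

View pics/crop.png

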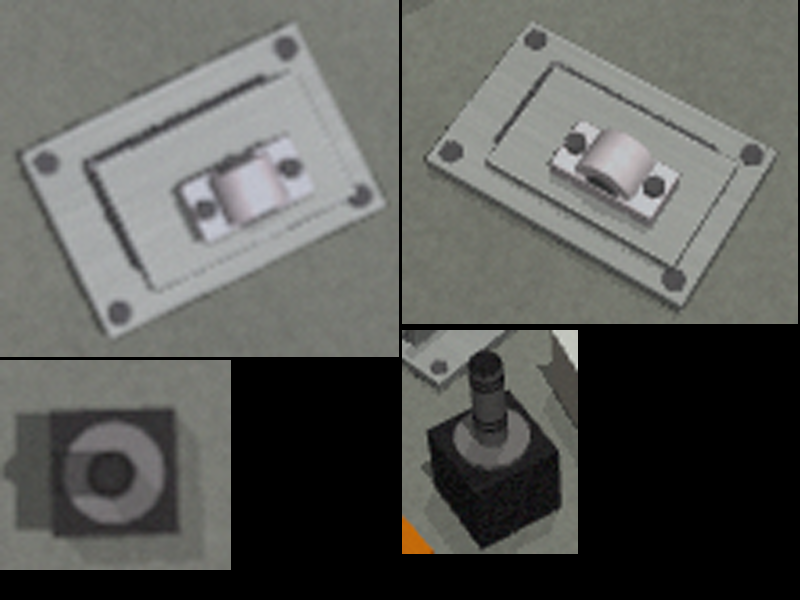

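```bash
cat > h.py <<'E'
import numpy as np
from cell import cams,readout
from scipy.optimize import least_squares
from scipy.spatial.transform import Rotation as R
def proj(n,P):
    m=cams.camera_model(n);E=m["extrinsics"];q=np.atleast_2d(P)@E[:3,:3].T+E[:3,3];q=q@m["camera_matrix"].T
    return q[:,:2]/q[:,2:]
def wproj(P,s):
    m=cams.camera_model("wrist");M=m["mount"]
    q=(np.atleast_2d(P)-s["ee_pos"])@R.from_rotvec(s["tool_rot"]).as_matrix()
    q=(q-M[:3,3])@M[:3,:3]; q=q@m["camera_matrix"].T
    return q[:,:2]/q[:,2:]
def place(p,L):
    L=np.array(L,float)/1000;c,s=np.cos(p[2]),np.sin(p[2])
    return np.c_[p[0]+c*L[:,0]-s*L[:,1],p[1]+s*L[:,0]+c*L[:,1],L[:,2]]
E
python3 - <<'E'
from h import *
L=[(60,90,12),(60,-90,12),(-60,-90,12),(-60,90,12),(35,55,19),(35,-55,19),(-25,55,19)]
T=np.array([(20,155),(295,22),(385,205),(110,338),(88,162),(267,77),(135,265)])/4.2+[355,195]
S=(np.array([(530,22),(776,152),(683,308),(427,160),(556,65),(722,150),(498,143)])-[402,0])/3.6+[275,250]
ft=lambda p:(proj("top",place(p,L))-T).ravel(); fs=lambda p:(proj("side",place(p,L))-S).ravel()
for n,f in(("top",ft),("side",fs),("both",lambda p:np.r_[ft(p),fs(p)])):
    r=least_squares(f,[.55,-.18,.44]);print(n,r.x.round(4),"deg",np.degrees(r.x[2]).round(1),r.fun.reshape(-1,2).round(1).tolist())
GT=np.array([(113,472),(110,474)])/4.2+[290,215]-[0,360/4.2]
GS=(np.array([(492,436),(486,358)])-[402,330])/3.2+[250,180]
z=[.076,.16]
gt=lambda p:(proj("top",[[p[0],p[1],k] for k in z])-GT).ravel()
gs=lambda p:(proj("side",[[p[0],p[1],k] for k in z])-GS).ravel()
for f in(gt,gs,lambda p:np.r_[gt(p),gs(p)]):
    r=least_squares(f,[.5,0]);print("probe",r.x.round(4),r.fun.round(1))
# bearing top view
b=least_squares(lambda p:(proj("top",[[p[0],p[1],.018]])-[382,135.5]).ravel(),[.7,-.1]);print("bearing",b.x)
E
```

```text
top [ 0.5082 -0.1974  0.4505] deg 25.8 [[-0.5, -0.7], [-0.2, -0.5], [0.5, 0.1], [-0.3, 0.4], [1.0, 0.7], [-1.1, 1.5], [0.7, -1.4]]
side [ 0.5089 -0.2023  0.4591] deg 26.3 [[0.1, -0.3], [1.2, -0.1], [0.4, 0.2], [-0.5, 0.4], [0.1, 0.8], [-3.1, -0.0], [1.8, -1.0]]
both [ 0.5088 -0.1999  0.4547] deg 26.1 [[0.5, -0.7], [0.6, -0.8], [1.5, -0.3], [0.9, 0.2], [2.0, 0.6], [-0.2, 1.2], [1.8, -1.6], [-0.3, -1.1], [0.5, -0.7], [-0.5, -0.5], [-1.1, -0.6], [-0.4, 0.0], [-3.8, -0.7], [1.2, -1.9]]
probe [0.4979 0.0119] [ 0.1 -0.  -0.1  0. ]
probe [0.4993 0.0091] [ 0.2 -0.2 -0.2  0.2]
probe [0.4987 0.0107] [ 0.6 -0.4  0.4 -0.3 -0.4 -0.6 -0.8 -0.1]
bearing [ 0.76090091 -0.14680709]
```

Measurements agree to about 3 mm: probe at about (0.498, 0.0105), bracket at about (0.5085, -0.200) with yaw 26°. I'll turn the tool to the world axes first, then go over the stand.

```bash
python3 -m pendant '[{"xyz":[0,0,0],"spin":0.94,"claw":0},{"xyz":[0,0,0],"spin":0.94,"claw":0},{"xyz":[0,0,0],"spin":0.94,"claw":0},{"xyz":[0,0,0],"spin":0.94,"claw":0},{"xyz":[0,0,0],"spin":0.94,"claw":0},{"xyz":[0,0,0],"spin":0.94,"claw":0},{"xyz":[0,0,0],"spin":0.94,"claw":0},{"xyz":[0,0,0],"spin":0.94,"claw":0},{"xyz":[0,0,0],"spin":0.94,"claw":0},{"xyz":[0,0,0],"spin":0.94,"claw":0},{"xyz":[0,0,0],"spin":0,"claw":0}]' 20
```

```text
time: 1.2
ee_pos: [0.2782, 0.5871, 0.2239]
tool_rot: [3.14, -0.0, -0.0]
contact_force: [-0.3, 0.8, 0.1]
finger_gap: 0.0942
```

```bash
python3 -m pendant '[{"xyz":[0.367,0.96,0],"spin":0,"claw":0},{"xyz":[0.367,0.96,0],"spin":0,"claw":0},{"xyz":[0.367,0.96,0],"spin":0,"claw":0},{"xyz":[0.367,0.96,0],"spin":0,"claw":0},{"xyz":[0.367,0.96,0],"spin":0,"claw":0},{"xyz":[0.367,0.96,0],"spin":0,"claw":0},{"xyz":[0.367,0.96,0],"spin":0,"claw":0},{"xyz":[0.367,0.96,0],"spin":0,"claw":0},{"xyz":[0.367,0.96,0],"spin":0,"claw":0},{"xyz":[0.367,0.96,0],"spin":0,"claw":0},{"xyz":[0.367,0.96,0],"spin":0,"claw":0},{"xyz":[0.367,0.96,0],"spin":0,"claw":0}]' && python3 -m pendant '[{"xyz":[0.367,0.96,0],"spin":0,"claw":0},{"xyz":[0.367,0.96,0],"spin":0,"claw":0},{"xyz":[0.367,0.96,0],"spin":0,"claw":0},{"xyz":[0.367,0.96,0],"spin":0,"claw":0},{"xyz":[0.367,0.96,0],"spin":0,"claw":0},{"xyz":[0.367,0.96,0],"spin":0,"claw":0},{"xyz":[0.367,0.96,0],"spin":0,"claw":0},{"xyz":[0.367,0.96,0],"spin":0,"claw":0},{"xyz":[0,0,0],"spin":0,"claw":0},{"xyz":[0,0,0],"spin":0,"claw":0}]'
python3 - <<'E'
from h import *
import cv2
s=readout.observe();im=cams.read_camera("wrist")[...,::-1].copy();print(s["ee_pos"],s["tool_rot"])
cv2.imwrite("pics/w1.png",im)
for z in(.076,.16):print(wproj([[.4985,.0105,z]],s))
E
```

```text
time: 2.4
ee_pos: [0.4108, 0.2405, 0.2245]
tool_rot: [3.142, 0.005, -0.0]
contact_force: [0.3, -0.3, -0.6]
finger_gap: 0.0942
time: 3.4
ee_pos: [0.4985, 0.011, 0.2243]
tool_rot: [-3.141, -0.0, 0.001]
contact_force: [0.3, 0.1, -0.6]
finger_gap: 0.094
[0.49848138 0.01099124 0.22428649] [-3.14132573e+00 -4.97970307e-04  9.22855409e-04]
[[316.86387794 196.38067268]]
[[316.3275587  224.80899146]]
```

View pics/w1.png

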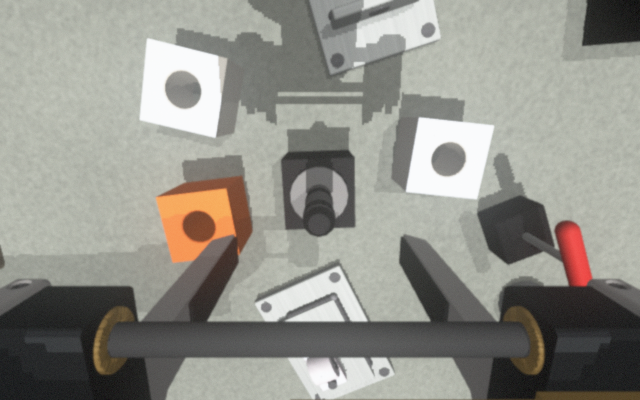

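Wrist view: guard centred at about (318.5,194), cap at about (319,223), so the probe stands about 1 mm further in x than I thought. The jaws straddle it freely. I'll descend and grip.

```bash
python3 -m pendant '[{"xyz":[0.04,-0.01,0.58],"spin":0,"claw":0},{"xyz":[0,0,0.58],"spin":0,"claw":0},{"xyz":[0,0,0.58],"spin":0,"claw":0},{"xyz":[0,0,0.58],"spin":0,"claw":0},{"xyz":[0,0,0.58],"spin":0,"claw":0},{"xyz":[0,0,0.57],"spin":0,"claw":0},{"xyz":[0,0,0],"spin":0,"claw":0},{"xyz":[0,0,0],"spin":0,"claw":0}]' && python3 -m pendant '[{"xyz":[0,0,0],"spin":0,"claw":255},{"xyz":[0,0,0],"spin":0,"claw":255},{"xyz":[0,0,0],"spin":0,"claw":255},{"xyz":[0,0,0],"spin":0,"claw":255},{"xyz":[0,0,0],"spin":0,"claw":255},{"xyz":[0,0,0],"spin":0,"claw":255},{"xyz":[0,0,0],"spin":0,"claw":255},{"xyz":[0,0,0],"spin":0,"claw":255},{"xyz":[0,0,0],"spin":0,"claw":255},{"xyz":[0,0,0],"spin":0,"claw":255}]' 30
```

```text
time: 4.25
ee_pos: [0.4996, 0.0127, 0.1205]
tool_rot: [-3.141, -0.004, 0.001]
contact_force: [0.6, -0.6, 0.2]
finger_gap: 0.094
time: 5.25
ee_pos: [0.4997, 0.0116, 0.1203]
tool_rot: [-3.142, 0.0, 0.0]
contact_force: [-0.3, 0.3, -0.1]
finger_gap: 0.0239
```

```bash
python3 -m pendant '[{"xyz":[0,0,-0.2],"spin":0,"claw":255},{"xyz":[0,0,-0.4],"spin":0,"claw":255},{"xyz":[0,0,-0.4],"spin":0,"claw":255},{"xyz":[0,0,-0.5],"spin":0,"claw":255},{"xyz":[0,0,-0.5],"spin":0,"claw":255},{"xyz":[0,0,-0.5],"spin":0,"claw":255},{"xyz":[0,0,-0.4],"spin":0,"claw":255},{"xyz":[0,0,-0.3],"spin":0,"claw":255},{"xyz":[0,0,0],"spin":0,"claw":255},{"xyz":[0,0,0],"spin":0,"claw":255}]'
python3 - <<'E'
from h import *
import cv2
s=readout.observe();print(s["ee_pos"],s["tool_rot"],s["finger_gap"])
w=cams.read_camera("wrist")[...,::-1].copy();d=cams.read_camera("side")[...,::-1].copy()
x,y,z=s["ee_pos"]
for dz in(0,-.0503,-.1103):
  p=[[x,y,z+dz]];u,v=wproj(p,s)[0];print("w",u,v);u2,v2=proj("side",p)[0];print("s",u2,v2)
c=tuple(int(k) for k in proj("side",[[x,y,z-.05]])[0])
a=cv2.resize(w[100:320,200:440],None,fx=1.65,fy=1.65);u,v=c
b=cv2.resize(d[v-60:v+60,u-60:u+60],None,fx=3.2,fy=3.2,interpolation=cv2.INTER_CUBIC);print(c)
o=np.zeros((400,800,3),np.uint8);o[:a.shape[0],:a.shape[1]]=a;o[:b.shape[0],405:405+b.shape[1]]=b
cv2.imwrite("pics/lift.png",o)
E
```

```text
time: 6.25
ee_pos: [0.4997, 0.0118, 0.2163]
tool_rot: [-3.141, -0.0, 0.0]
contact_force: [-0.0, -0.2, -1.5]
finger_gap: 0.0233
[0.49968516 0.01175177 0.21632394] [-3.14143678e+00 -2.52488564e-04  2.47989295e-04] 0.02332908907492772
w 315.5422827888863 263.56303175460835
s 273.95756303745173 170.37402929781902
w 316.1386474160308 230.8555040254024
s 275.461802859804 186.3014299267983
w 316.58028645043663 206.63387801566284
s 277.11802786102885 203.83810109734998
(275, 186)
```

View pics/lift.png

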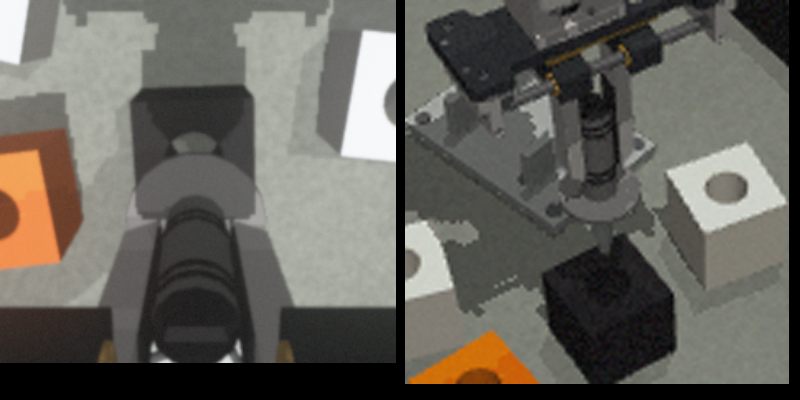

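The probe hangs upright and centred between the fingers. In the side crop its tip is at (605,252) against a predicted (604,249). Next I carry it over the start of the seam and align the tool with the bracket.

```bash
python3 -m pendant '[{"xyz":[0.1,0.4,0],"spin":0,"claw":255},{"xyz":[0.218,0.815,0],"spin":0,"claw":255},{"xyz":[0.218,0.815,0],"spin":0,"claw":255},{"xyz":[0.218,0.815,0],"spin":0,"claw":255},{"xyz":[0.218,0.815,0],"spin":0,"claw":255},{"xyz":[0.218,0.815,0],"spin":0,"claw":255},{"xyz":[0.218,0.815,0],"spin":0,"claw":255},{"xyz":[0.218,0.815,0],"spin":0,"claw":255},{"xyz":[0.218,0.815,0],"spin":0,"claw":255},{"xyz":[0.218,0.815,0],"spin":0,"claw":255},{"xyz":[0.118,0.41,0],"spin":0,"claw":255}]' && python3 -m pendant '[{"xyz":[0,0,0],"spin":-0.63,"claw":255},{"xyz":[0,0,0],"spin":-0.63,"claw":255},{"xyz":[0,0,0],"spin":-0.63,"claw":255},{"xyz":[0,0,0],"spin":-0.63,"claw":255},{"xyz":[0,0,0],"spin":-0.63,"claw":255},{"xyz":[0,0,0],"spin":-0.63,"claw":255},{"xyz":[0,0,0],"spin":0,"claw":255},{"xyz":[0,0,0],"spin":0,"claw":255},{"xyz":[0,0,0],"spin":0,"claw":255}]'
python3 - <<'E'
from h import *
import cv2
s=readout.observe();print(s["ee_pos"],s["tool_rot"],np.degrees(R.from_rotvec(s["tool_rot"]).as_matrix()[:2,0]))
M=R.from_rotvec(s["tool_rot"]).as_matrix();print("yaw",np.degrees(np.arctan2(M[1,0],M[0,0])))
w=cams.read_camera("wrist")[...,::-1].copy();cv2.imwrite("pics/w2.png",w)
L=[(35,-55,19),(35,55,19),(-25,55,19),(60,90,12),(-60,90,12)]
print(wproj(place([.5095,-.1985,np.radians(26)],L),s).round(1).tolist())
np.save("s2.npy",np.r_[s["ee_pos"],s["tool_rot"]])
E
```

```text
time: 7.45
ee_pos: [0.5647, -0.2366, 0.2158]
tool_rot: [3.14, -0.005, -0.001]
contact_force: [-1.1, -0.2, -1.5]
finger_gap: 0.0235
time: 8.35
ee_pos: [0.5651, -0.2328, 0.2161]
tool_rot: [-3.061, -0.704, 0.001]
contact_force: [0.6, 0.5, -1.5]
finger_gap: 0.0235
[ 0.56509107 -0.23275203  0.21614571] [-3.06136757e+00 -7.04308238e-01  7.14274075e-04] [51.53543453 25.03806796]
yaw 25.91241884246882
[[317.3, 184.5], [317.0, 77.7], [257.6, 77.8], [341.9, 41.2], [222.2, 41.5]]
```

View pics/w2.png

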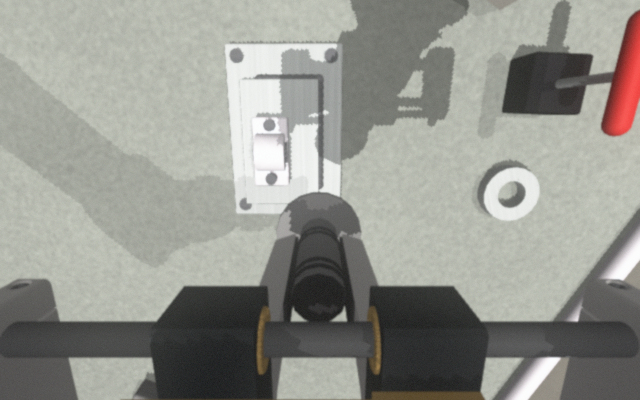

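The seam's long leg runs vertically at column 321, from the corner at (321,76), and the short leg ends at (257,77). Both are within 4 px of prediction, and the wrist camera itself has a bias of about 2–4 px. I'll lower the tip to about 8 mm above the bead and check from the side.

```bash
python3 -m pendant '[{"xyz":[0,0,0.3],"spin":0,"claw":255},{"xyz":[0,0,0.45],"spin":0,"claw":255},{"xyz":[0,0,0.5],"spin":0,"claw":255},{"xyz":[0,0,0.5],"spin":0,"claw":255},{"xyz":[0,0,0.45],"spin":0,"claw":255},{"xyz":[0,0,0.25],"spin":0,"claw":255},{"xyz":[0,0,0.15],"spin":0,"claw":255},{"xyz":[0,0,0],"spin":0,"claw":255},{"xyz":[0,0,0],"spin":0,"claw":255}]'
python3 - <<'E'
from h import *
import cv2
s=readout.observe();print(s["ee_pos"],s["tool_rot"])
d=cams.read_camera("side")[...,::-1].copy();cv2.imwrite("pics/side3.png",d)
x,y,z=s["ee_pos"];tip=proj("side",[[x,y,z-.1103]])[0];print("tip",tip, "below on crown",proj("side",[[x,y,.019]])[0])
print(proj("side",place([.5095,-.1985,np.radians(26)],[(35,-55,19),(35,55,19),(-25,55,19)])).round(1).tolist())
b=cv2.resize(d[245:345,270:400],None,fx=6,fy=6,interpolation=cv2.INTER_CUBIC);cv2.imwrite("pics/side3c.png",b)
E
```

```text
time: 9.3
ee_pos: [0.5656, -0.2329, 0.1387]
tool_rot: [3.061, 0.706, 0.001]
contact_force: [-0.1, 0.7, -1.4]
finger_gap: 0.0237
[ 0.56562824 -0.23291173  0.1387148 ] [3.06066017e+00 7.06216661e-01 1.08690437e-03]
tip [360.62556635 288.19258965] below on crown [360.31447531 290.35496949]
[[360.0, 290.4], [317.3, 267.5], [302.8, 287.2]]
```

View pics/side3c.png

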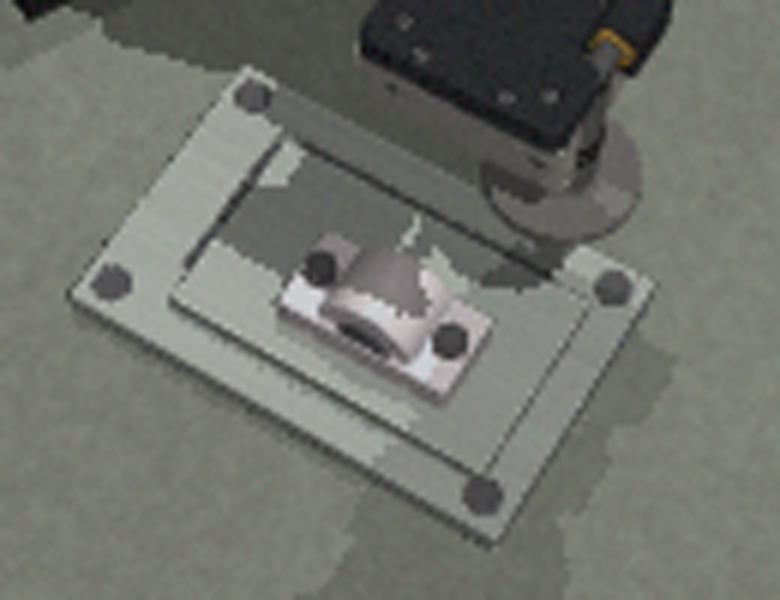

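```bash
python3 - <<'E'
from h import *
import cv2
v=np.load("s2.npy");s={"ee_pos":v[:3],"tool_rot":v[3:]}
p=[.5095,-.1985,np.radians(26)]
def ov(im,f,x0,y0,w,h,k):
    b=cv2.resize(im[y0:y0+h,x0:x0+w],None,fx=k,fy=k,interpolation=cv2.INTER_CUBIC)
    for L,c in(([(35,-55,19),(35,55,19),(-25,55,19)],(0,0,255)),([(60,-90,12),(60,90,12),(-60,90,12),(-60,-90,12)],(255,0,0)),([(40.5,-60.5,19),(40.5,60.5,19),(-30.5,60.5,19)],(0,255,0)),([(29.5,-60.5,19),(29.5,49.5,19),(-30.5,49.5,19)],(0,255,0))):
        q=((f(place(p,L))-[x0-.5,y0-.5])*k).round().astype(np.int32);cv2.polylines(b,[q],False,c,1,cv2.LINE_AA)
    return b
a=ov(cv2.imread("pics/w2.png"),lambda P:wproj(P,s),215,30,135,200,2.9)
b=ov(cv2.imread("pics/top0.png"),lambda P:proj("top",P),355,195,95,85,4.2)
o=np.zeros((580,800,3),np.uint8);o[:a.shape[0],:a.shape[1]]=a;o[:b.shape[0],400:400+b.shape[1]]=b[:,:400]
cv2.imwrite("pics/ov.png",o)
E
```

```text
(no output)
```

View pics/ov.png

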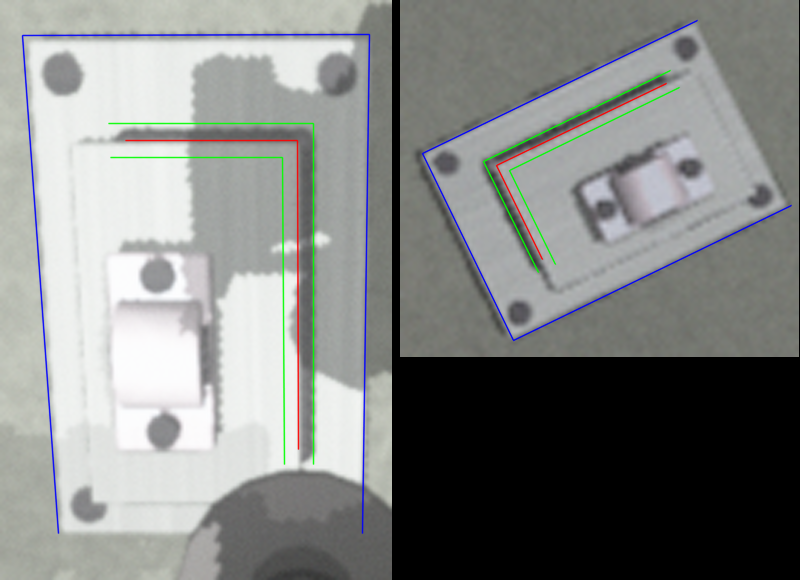

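Red is the predicted centreline and green the ±5.5 mm edges. The visible dark half of the bead lies between the centreline and the outer edge in both views, and its ends agree, so the model holds. I'll bias the path about 0.7 mm outward, drop to about 4.5 mm above the crown and scan.

```bash
python3 -m pendant '[{"xyz":[0.02,0.03,0.05],"spin":0,"claw":255},{"xyz":[0,0,0.06],"spin":0,"claw":255},{"xyz":[0,0,0.05],"spin":0,"claw":255},{"xyz":[0,0,0],"spin":0,"claw":255},{"xyz":[0,0,0],"spin":0,"claw":255},{"xyz":[0,0,0],"spin":0,"claw":255}]' && python3 -m pendant '[{"xyz":[0,-0.1,0],"spin":0,"claw":255},{"xyz":[0,-0.1,0],"spin":0,"claw":255},{"xyz":[0,-0.1,0],"spin":0,"claw":255},{"xyz":[0,-0.1,0],"spin":0,"claw":255},{"xyz":[0,-0.1,0],"spin":0,"claw":255},{"xyz":[0,-0.1,0],"spin":0,"claw":255},{"xyz":[0,-0.1,0],"spin":0,"claw":255},{"xyz":[0,-0.1,0],"spin":0,"claw":255},{"xyz":[0,-0.1,0],"spin":0,"claw":255},{"xyz":[0,-0.1,0],"spin":0,"claw":255},{"xyz":[0,-0.1,0],"spin":0,"claw":255},{"xyz":[0,-0.1,0],"spin":0,"claw":255}]'
python3 - <<'E'
from h import *
s=readout.observe();d=s["ee_pos"][:2]-[.5095,-.1985];a=np.radians(26)
print("bracket xy",1e3*np.array([d@[np.cos(a),np.sin(a)],d@[-np.sin(a),np.cos(a)]]),"tip z",s["ee_pos"][2]-.1103,s["contact_force"])
E
```

```text
time: 9.95
ee_pos: [0.5662, -0.2333, 0.1336]
tool_rot: [-3.061, -0.706, 0.0]
contact_force: [-0.6, 1.0, -1.0]
finger_gap: 0.0235
time: 11.15
ee_pos: [0.5503, -0.2007, 0.1336]
tool_rot: [-3.061, -0.706, 0.0]
contact_force: [0.6, -0.8, -1.3]
finger_gap: 0.0237
bracket xy [ 35.7162224  -19.85660075] tip z 0.023258219746145878 [ 0.58236361 -0.75348304 -1.25491076]
```

```bash
python3 -m pendant '[{"xyz":[0,-0.1,0],"spin":0,"claw":255},{"xyz":[0,-0.1,0],"spin":0,"claw":255},{"xyz":[0,-0.1,0],"spin":0,"claw":255},{"xyz":[0,-0.1,0],"spin":0,"claw":255},{"xyz":[0,-0.1,0],"spin":0,"claw":255},{"xyz":[0,-0.1,0],"spin":0,"claw":255},{"xyz":[0,-0.1,0],"spin":0,"claw":255},{"xyz":[0,-0.1,0],"spin":0,"claw":255},{"xyz":[0,-0.1,0],"spin":0,"claw":255},{"xyz":[0,-0.1,0],"spin":0,"claw":255},{"xyz":[0,-0.1,0],"spin":0,"claw":255},{"xyz":[0,-0.1,0],"spin":0,"claw":255}]' && python3 -m pendant '[{"xyz":[0,-0.1,0],"spin":0,"claw":255},{"xyz":[0,-0.1,0],"spin":0,"claw":255},{"xyz":[0,-0.1,0],"spin":0,"claw":255},{"xyz":[0,-0.1,0],"spin":0,"claw":255},{"xyz":[0,-0.1,0],"spin":0,"claw":255},{"xyz":[0,-0.1,0],"spin":0,"claw":255},{"xyz":[0,-0.1,0],"spin":0,"claw":255},{"xyz":[0,-0.1,0],"spin":0,"claw":255},{"xyz":[0,-0.1,0],"spin":0,"claw":255},{"xyz":[0,-0.1,0],"spin":0,"claw":255},{"xyz":[0,-0.1,0],"spin":0,"claw":255},{"xyz":[0,-0.1,0],"spin":0,"claw":255}]'
python3 - <<'E'
from h import *
s=readout.observe();d=s["ee_pos"][:2]-[.5095,-.1985];a=np.radians(26)
print("bracket xy",1e3*np.array([d@[np.cos(a),np.sin(a)],d@[-np.sin(a),np.cos(a)]]),"tip z",s["ee_pos"][2]-.1103,s["contact_force"])
E
```

```text
time: 12.35
ee_pos: [0.5346, -0.1684, 0.1336]
tool_rot: [3.061, 0.706, 0.0]
contact_force: [0.4, -0.7, -0.9]
finger_gap: 0.0233
time: 13.55
ee_pos: [0.5188, -0.136, 0.1336]
tool_rot: [-3.061, -0.706, -0.0]
contact_force: [0.7, -0.1, -1.4]
finger_gap: 0.0238
bracket xy [35.73486526 52.11936081] tip z 0.023263420907125645 [ 0.73185603 -0.12129157 -1.41644842]
```

```bash
python3 -m pendant '[{"xyz":[0,-0.1,0],"spin":0,"claw":255},{"xyz":[-0.07,-0.02,0],"spin":0,"claw":255},{"xyz":[-0.1,0,0],"spin":0,"claw":255},{"xyz":[-0.1,0,0],"spin":0,"claw":255},{"xyz":[-0.1,0,0],"spin":0,"claw":255},{"xyz":[-0.1,0,0],"spin":0,"claw":255},{"xyz":[-0.1,0,0],"spin":0,"claw":255},{"xyz":[-0.1,0,0],"spin":0,"claw":255},{"xyz":[-0.1,0,0],"spin":0,"claw":255},{"xyz":[-0.1,0,0],"spin":0,"claw":255},{"xyz":[-0.1,0,0],"spin":0,"claw":255},{"xyz":[-0.1,0,0],"spin":0,"claw":255}]' && python3 -m pendant '[{"xyz":[-0.1,0,0],"spin":0,"claw":255},{"xyz":[-0.1,0,0],"spin":0,"claw":255},{"xyz":[-0.1,0,0],"spin":0,"claw":255},{"xyz":[-0.1,0,0],"spin":0,"claw":255},{"xyz":[-0.1,0,0],"spin":0,"claw":255},{"xyz":[-0.1,0,0],"spin":0,"claw":255},{"xyz":[-0.1,0,0],"spin":0,"claw":255},{"xyz":[-0.1,0,0],"spin":0,"claw":255},{"xyz":[-0.1,0,0],"spin":0,"claw":255},{"xyz":[-0.1,0,0],"spin":0,"claw":255},{"xyz":[0,0,0],"spin":0,"claw":255},{"xyz":[0,0,0],"spin":0,"claw":255}]'
python3 - <<'E'
from h import *
import cv2
s=readout.observe();d=s["ee_pos"][:2]-[.5095,-.1985];a=np.radians(26)
print("bracket xy",1e3*np.array([d@[np.cos(a),np.sin(a)],d@[-np.sin(a),np.cos(a)]]),"tip z",s["ee_pos"][2]-.1103,s["contact_force"])
d=cams.read_camera("side")[...,::-1]
cv2.imwrite("pics/end.png",cv2.resize(d[245:345,250:380],None,fx=6,fy=6,interpolation=cv2.INTER_CUBIC))
x,y,z=s["ee_pos"];print("tip",(proj("side",[[x,y,z-.1103],[x,y,z-.0503]])-[250,245])*6)
E
```

```text
time: 14.75
ee_pos: [0.4882, -0.1471, 0.1336]
tool_rot: [-3.061, -0.706, 0.0]
contact_force: [-0.3, 0.2, -2.1]
finger_gap: 0.0235
time: 15.95
ee_pos: [0.4615, -0.1602, 0.1336]
tool_rot: [3.061, 0.706, 0.0]
contact_force: [0.6, -0.7, -1.3]
finger_gap: 0.0236
bracket xy [-26.33316508  55.46642522] tip z 0.023280433013836824 [ 0.62785559 -0.65966799 -1.30013338]
tip [[313.7683097  249.39671773]
 [310.30146551 162.60908839]]
```

View pics/end.png

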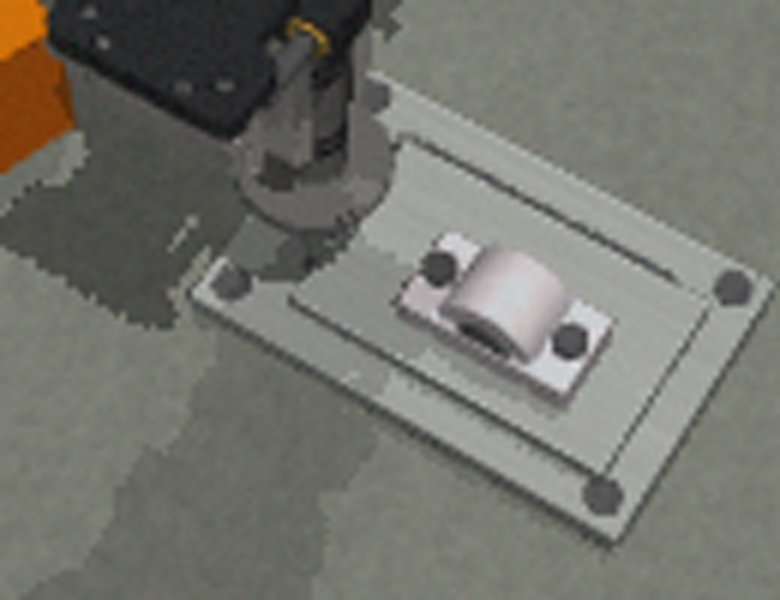

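The scan is finished with the tip at the end of the short leg (about (313,250) in the crop) and no contact force. Now I lift, turn back and return over the stand.

```bash
python3 -m pendant '[{"xyz":[0,0,-0.25],"spin":0,"claw":255},{"xyz":[0,0,-0.5],"spin":0,"claw":255},{"xyz":[0,0,-0.5],"spin":0,"claw":255},{"xyz":[0,0,-0.5],"spin":0,"claw":255},{"xyz":[0,0,-0.5],"spin":0,"claw":255},{"xyz":[0,0,-0.5],"spin":0.63,"claw":255},{"xyz":[0,0,0],"spin":0.63,"claw":255},{"xyz":[0,0,0],"spin":0.63,"claw":255},{"xyz":[0,0,0],"spin":0.63,"claw":255},{"xyz":[0,0,0],"spin":0.63,"claw":255},{"xyz":[0,0,0],"spin":0.63,"claw":255},{"xyz":[0,0,0],"spin":0,"claw":255}]' && python3 -m pendant '[{"xyz":[0.06,-0.3,0],"spin":0,"claw":255},{"xyz":[0.14,-0.64,0],"spin":0,"claw":255},{"xyz":[0.14,-0.64,0],"spin":0,"claw":255},{"xyz":[0.14,-0.64,0],"spin":0,"claw":255},{"xyz":[0.14,-0.64,0],"spin":0,"claw":255},{"xyz":[0.14,-0.64,0],"spin":0,"claw":255},{"xyz":[0.14,-0.64,0],"spin":0,"claw":255},{"xyz":[0.14,-0.64,0],"spin":0,"claw":255},{"xyz":[0.14,-0.64,0],"spin":0,"claw":255},{"xyz":[0.09,-0.31,0],"spin":0,"claw":255},{"xyz":[0,0,0],"spin":0,"claw":255},{"xyz":[0,0,0],"spin":0,"claw":255}]'
```

```text
time: 17.2
ee_pos: [0.4616, -0.16, 0.2165]
tool_rot: [3.141, 0.0, 0.001]
contact_force: [-0.1, 0.9, -1.6]
finger_gap: 0.0237
time: 18.4
ee_pos: [0.4994, 0.0111, 0.2161]
tool_rot: [3.141, 0.0, -0.0]
contact_force: [-0.8, -0.9, -0.9]
finger_gap: 0.0235
```

```bash
python3 -m pendant '[{"xyz":[0.01,-0.02,0.3],"spin":0,"claw":255},{"xyz":[0,0,0.4],"spin":0,"claw":255},{"xyz":[0,0,0.4],"spin":0,"claw":255},{"xyz":[0,0,0.4],"spin":0,"claw":255},{"xyz":[0,0,0.4],"spin":0,"claw":255},{"xyz":[0,0,0.4],"spin":0,"claw":255},{"xyz":[0,0,0.4],"spin":0,"claw":255},{"xyz":[0,0,0.3],"spin":0,"claw":255},{"xyz":[0,0,0.1],"spin":0,"claw":255},{"xyz":[0,0,0.05],"spin":0,"claw":255},{"xyz":[0,0,0.03],"spin":0,"claw":255},{"xyz":[0,0,0],"spin":0,"claw":255}]'; python3 -m pendant '[{"xyz":[0,0,0.01],"spin":0,"claw":255},{"xyz":[0,0,0],"spin":0,"claw":255},{"xyz":[0,0,0],"spin":0,"claw":255}]'
```

```text
time: 19.6
ee_pos: [0.5001, 0.0124, 0.1209]
tool_rot: [-3.142, 0.0, -0.001]
contact_force: [1.4, -0.2, -1.0]
finger_gap: 0.0235
time: 19.9
ee_pos: [0.5, 0.0124, 0.1206]
tool_rot: [-3.141, 0.0, -0.001]
contact_force: [0.1, 0.1, -1.5]
finger_gap: 0.0232
```

```bash
python3 -m pendant '[{"xyz":[0,0,0.015],"spin":0,"claw":255},{"xyz":[0,0,0],"spin":0,"claw":255},{"xyz":[0,0,0],"spin":0,"claw":255}]'; python3 -m pendant '[{"xyz":[0,0,0.01],"spin":0,"claw":255},{"xyz":[0,0,0],"spin":0,"claw":255},{"xyz":[0,0,0],"spin":0,"claw":255}]'
```

```text
time: 20.2
ee_pos: [0.5, 0.0124, 0.1203]
tool_rot: [-3.141, 0.0, -0.001]
contact_force: [-1.2, 0.1, 5.5]
finger_gap: 0.0235
time: 20.5
ee_pos: [0.5, 0.0124, 0.1203]
tool_rot: [-3.141, 0.0, -0.001]
contact_force: [-1.9, -0.1, 8.2]
finger_gap: 0.0235
```

The guard is seated, with the force reversed to +8 N. I'll open, rise and check.

```bash
python3 -m pendant '[{"xyz":[0,0,0],"spin":0,"claw":160},{"xyz":[0,0,0],"spin":0,"claw":120},{"xyz":[0,0,0],"spin":0,"claw":60},{"xyz":[0,0,0],"spin":0,"claw":0},{"xyz":[0,0,0],"spin":0,"claw":0},{"xyz":[0,0,0],"spin":0,"claw":0},{"xyz":[0,0,0],"spin":0,"claw":0},{"xyz":[0,0,0],"spin":0,"claw":0},{"xyz":[0,0,0],"spin":0,"claw":0}]' && python3 -m pendant '[{"xyz":[0,0,-0.3],"spin":0,"claw":0},{"xyz":[0,0,-0.6],"spin":0,"claw":0},{"xyz":[0,0,-0.6],"spin":0,"claw":0},{"xyz":[0,0,-0.6],"spin":0,"claw":0},{"xyz":[0,0,-0.6],"spin":0,"claw":0},{"xyz":[0,0,-0.6],"spin":0,"claw":0},{"xyz":[0,0,-0.4],"spin":0,"claw":0},{"xyz":[0,0,0],"spin":0,"claw":0},{"xyz":[0,0,0],"spin":0,"claw":0}]'
python3 - <<'E'
from h import *
import cv2
s=readout.observe();print(s["contact_force"])
w=cams.read_camera("wrist")[...,::-1];d=cams.read_camera("side")[...,::-1]
a=w[80:320,160:560];b=cv2.resize(d[160:260,220:430],None,fx=1.9,fy=1.9,interpolation=cv2.INTER_CUBIC)
o=np.zeros((250,800,3),np.uint8);o[:240,:400]=a;o[:190,401:800]=b[:,:399];cv2.imwrite("pics/fin.png",cv2.resize(o,None,fx=1,fy=1))
E
```

```text
time: 21.4
ee_pos: [0.4999, 0.0123, 0.1196]
tool_rot: [-3.142, 0.0, -0.0]
contact_force: [1.0, -0.1, 1.4]
finger_gap: 0.0917
time: 22.3
ee_pos: [0.4997, 0.0125, 0.2305]
tool_rot: [-3.141, -0.0, 0.0]
contact_force: [-0.4, 0.3, -0.3]
finger_gap: 0.0942
[-0.36947053  0.25404654 -0.29800754]
```

View pics/fin.png

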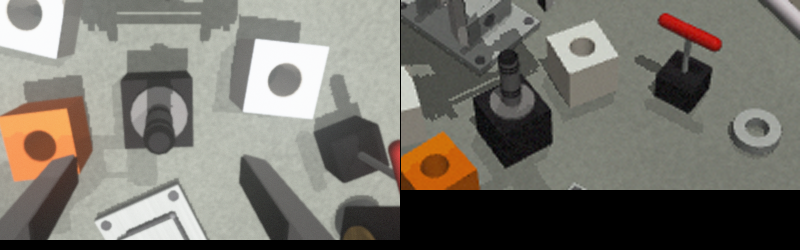

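The probe stands upright in the black block with its guard flat on top: guard at (159,113) in the wrist half, handle at (508,75) in the side half. The bearing ring lies in its place at (757,130), and the gripper is clear.

```bash
python3 -c "
from cell import ctrl
print(ctrl.job_done())"
```

```text
the job is handed in; nothing more can be done
None
```

I took the probe from its holder, scanned the L-shaped seam, stood the probe back in the holder and handed the job in at about 22 s.

- **Scan:** I moved 3 mm per 0.1 s row (3 cm/s) from the free end of the long leg, round the corner, to the free end of the short leg. By my bracket fit, the measured tip stayed within about 1 mm of the line. It was about 4 mm above the crown, and the force stayed near the probe's weight, so there was no sign of contact.
- **Return:** The guard seated on the block at the same height it was lifted from, with about 8 N on contact. After release, the last pictures showed the probe upright with its guard flat on the block. The bearing ring looked undisturbed, by eye only, and the gripper was clear of everything.
- **Disagreements:**
  - The cameras differ from each other by 2–5 mm on the bracket's position, so my 1 mm figure rests on their average.
  - Only the outer half of the bead looked dark. I kept to the stated centreline, aiming about 0.7 mm outward.
  - The tip was hidden from the wrist camera, so I checked it only from the side, at about 2 mm per pixel.

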